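Press a cap home with a pump clamp, then release the clamp

TASK

Pump the orange trigger of the bench clamp until its jaw has pressed the red cap fully home on the tube and bears on it with a firm squeeze of about 35 newtons, but stop before the squeeze would crack the tube. Then push the red release lever, keep it pushed and slide the clamp head all the way back to its rear stop, and let go. Handle the levers gently, touch neither the tube nor its cap nor its cradle, and leave the other things on the bench alone.

Things in the scene. Friction and masses are not known exactly. Their poses are not given: they have to be found in the camera images.
- clamp: Capping clamp bolted to the bench: aluminium base plate 400 x 100 x 12 mm with a 16 mm steel bar along it (bar top at height 34 mm, with cross pins every 6 mm). Origin on the bench surface, on the bar's centre line; x along the bar, towards the tube: the way the jaw advances; z up. The base reaches from x = -170 to x = 230 mm. Pushes over 30 N damage it.
- head (a joint): How far the blue clamp head (100 mm long, 44 wide, top at height 74 mm) stands forward of its rear stop, in m: 0 to 0.062. It slides with about 4.5 N of friction; a ratchet keeps it from going back unless the release lever is pushed. At 0 its middle is at x = -75 mm of the clamp. It carries both levers and the jaw along.
- trigger (a joint): Angle of the orange trigger, rad: 0 at rest, leaning 0.25 rad towards the tube; 0.60 at its hard stop, leaning 0.35 rad back. Pivot at height 66 mm, 30 mm ahead of the head's middle. A pump: push it back (clamp's -x), let it spring fully back. Pushed to 0.54 or more it steps the head 6 mm forward and the ratchet holds it; a shorter push may be lost. The first 0.17 rad are free play.
- trigger_pad (a point): Centre of the trigger paddle's front face (towards the tube), the place to push; 100 mm from the pivot, 22 mm below the paddle's top, at 162 mm height at rest. Paddle 30 mm wide, 10 thick, 45 high. Push needed here: 2 N spring; 4 to 5 N moving the head freely; 8 to 10 N pushing the cap on; cap home: 6.5 N + squeeze / 4, so about 15 N at 35 N of squeeze. On the hard stop the push rises without squeeze.
- release (a joint): Angle of the red release lever, rad: 0 at rest, upright (up to 0.2 where the ratchet rests on a pin), 0.35 at its stop. Pivot at height 66 mm, 32 mm behind the head's middle. Pushed back (clamp's -x) with 1 to 2.5 N it frees the ratchet from about 0.2 rad; pushed on, it meets its stop and takes the head back with it (5 to 7 N). Let go, it springs up and the ratchet holds again.
- release_pad (a point): Centre of the release paddle's front face (towards the trigger), the place to push; 85 mm above the pivot, 20 mm below the paddle's top, at 151 mm height. Paddle 30 mm wide, 10 thick, 45 high. At rest it is about 85 mm behind the trigger pad: closed fingers fit between the two levers.
- jaw_pad: Round black rubber jaw pad, 28 mm across, 8 thick, on a spring plunger at the front of the head, axis at 56 mm height along the clamp's x; origin at the back of the pad. It begins to yield at 8 N of squeeze and gives 1 mm for each 2.8 N more. A squeeze of more than about 50 N cracks the tube.
- jaw_face (a point): Centre of the jaw pad's front face, which meets the cap.
- cradle: White cradle that holds the clear tube (29 mm across) lying along the bar; its place along the bar differs each time. Origin at bench height below the tube's mouth; axes as the clamp's.
- tube_mouth (a point): Centre of the tube's mouth, 56 mm above the bench.
- cap: Red press-on cap, 35 mm across, 14 mm long, started on the tube's mouth. Its origin is the centre of its inner end; it sits 2 to 4 mm past the tube mouth at the start and 12 mm past it (along the clamp's x) when fully home, where it stops hard. It takes 12 N to push it on.
- cap_face (a point): Centre of the cap's flat outer face, 14 mm behind the cap's origin: 2 mm outside the tube mouth when fully home.
- tube_a: Loose capped tube standing on the bench, 35 mm across, 112 mm tall; origin under its foot. Leave alone.
- tube_b: Another loose capped tube like tube_a. Leave alone.
- spare_cap: Loose red cap lying on the bench, 35 mm across, 14 mm high. Leave alone.
- tip_tray: Open orange tray 90 x 125 x 50 mm. Leave alone.
- reagent: White bottle, 60 mm across, 130 mm tall, blue cap. Leave alone.
- pipette: Hand pipette lying on the bench, about 240 mm long, 26 mm wide. Leave alone.

How it is judged:
On the way, in this order (a step that is already met when the one before it is completed fails the run):
1. the cap is fully home and the jaw bears on it with 24 to 46 N (x of cap in the frame of cradle above 0.0103 m and contact force between jaw_pad and cap between 24 and 46 N), for 0.3 s.
2. the head is slid back to its rear stop (value of joint head below 0.004 m), for 0.2 s.
At the end, for the whole second after the job is handed in: The cap is fully home on the tube (within 1.7 mm), the clamp head is back at its rear stop (within 4 mm), and the trigger and release lever are let go and back at rest (value of joint head below 0.004 m and x of cap in the frame of cradle above 0.0103 m and value of joint trigger below 0.06 rad and value of joint release below 0.22 rad and contact force between jaw_pad and cap below 1 N); the robot touches nothing.
It fails at once if the jaw squeezes the cap with more than 52 N: the tube cracks (contact force between jaw_pad and cap above 52 N).
It fails at once if the robot bears on the clamp with more than 30 N (contact force between any of the arm, the fingers and clamp above 30 N).
It fails at once if the robot touches the tube, its cap or its cradle (contact force between any of the arm, the fingers and cradle above 1 N).
It fails at once if another thing on the bench is moved by more than 25 mm (distance of any of tube_a, tube_b, spare_cap, tip_tray, reagent, pipette from where it was at the start of the episode above 0.025 m).
It also fails if it takes over 72 s, if anything falls off the work surface, if the arm or the gripper's body presses on something with over 40 N, if the wrist force passes 120 N, or if a joint passes its speed limit or range.

ROBOT

A 6-joint arm with a two-finger parallel gripper is mounted at the origin on the work surface. World frame = base frame: x ahead of the robot, y to its left, z up, the work surface at z = 0. Lengths are in m, angles in rad, forces in N, time in s.
With the tool pointing down it reaches from about 0.275 to 0.85 m from the base axis. Payload 19 kg.
Tool frame: the origin (TCP) lies at the very end of the fingers, on their centre line; the grasp point (between the pads) lies 19 mm behind it; x points along the fingers, y is the direction in which the jaws open and shut, and the axes are right-handed (so a half turn about x gives the same grasp; the last joint's range is limited). The gripper opens to 85 mm and grips with 20 to 120 N. Pads are 22 mm wide; open, the fingers measure 114 mm over their backs; the gripper's body (76 mm by 85 mm) begins 54 mm behind the grasp point. The pads swing forward as they close: fully open they stand 13 mm farther back than shut.
Start: joints at [1.014, 0.15, 1.437, -0, 1.554, -0.134], TCP at [0.236, 0.524, 0.231] pointing down, gripper open.
Joint ranges: [-2.8, 2.8], [-0.68, 2.1], [0.12, 2.68], [-1.39, 4.53], [0.16, 2.79], [-2.81, 2.81]. Speed limits (rad/s): [1.89, 1.89, 2.22, 3.01, 3.01, 3.01].

INTERFACE

Orientations are given as [roll, pitch, yaw] about the fixed x, y, z axes, in that order (R = Rz(yaw) Ry(pitch) Rx(roll)).
In Python, from station import manip gives the robot as it stands. The module is installed in compiled form; this text tells all that it offers.
- The arm moves only by the shell command python3 -m crank 'ROWS' [OPENING] [FORCE]. ROWS is JSON, a list of rows, each a list of 2 entries, a list of its own where there are three numbers: the shift along the tool's x, y, z in mm, then the turn, a rotation vector about the tool's x, y, z in rad. In form: [[[dx, dy, dz], [wx, wy, wz]], ...]. A call has 1 to 8 rows; each row is the pose to reach, as a shift and turn from the pose commanded when the call began, along the tool's axes at that moment; what a row does not reach only later rows make up. A row lasts 1/8 s, in which the tool goes at most 62.5 mm and 10.7 degrees, less where a joint would pass 70% of its speed; a pose out of reach is approached as far as the arm can. A call with a gripper value outside its range is refused whole. OPENING is the finger opening in mm, from 0 to 85.4, set as the call begins (- or left out, the last holds). The fingers move at their own pace and stop on an object; FORCE is the grip in N (left out, the last holds). Time passes only in rows, so rows that repeat a pose let the fingers close. It gives the time, the measured TCP pose, the force and the opening at its end, in the units of the state.
- manip.state(): the state, without advancing time (a new reading comes with each control period).
- manip.get_image(name): name is "scene" or "side" or "wrist"; returns the picture (420x560x3 uint8, red, green, blue); there is no depth.
- manip.calibration(name): a dict with "fx", "fy", "cx", "cy" (pixels), "origin" and "rotation" of the camera in the world. Camera axes: x right, y up, looking along -z (the intrinsics and any distortion apply to the point x, -y, -z); pixel columns grow to the right and rows downward; lengths in m; the calibration is good to about 2 mm. The wrist camera is an equidistant fisheye: a pixel r from the principal point sees the ray r / f radians off the axis. A picture is of the moment at which its call begins: read the wrist's pose just before it. calibration takes no time and is no camera call; for the wrist camera it gives the pose at the moment of the call.
- manip.finish_job(): hands the job in, once; it reports no verdict.
The state is a dict: "time_s": time; "joints": joint angles; "qvel": joint speeds; "effort": joint torques, N m; "tcp_pos": TCP position; "orientation": TCP orientation; "contact_force": force on the tool from outside, world axes, zero at the start; "wrist_torque": the same for the moment, N m; "opening": finger opening in m.
Only numpy, scipy, OpenCV 4.12 (cv2) and the standard library are available. Lean on these libraries where they do the work, as an engineer would, in place of code of your own. Each camera call takes 0.05 s, during which the arm holds its last target.

## Working session

There is one attempt and no reset: what is moved stays moved. The work goes in short steps, Python scripts to look and compute and a shell command to move; the robot and the scene stay as the last step left them, time stands still between calls to the robot, and variables do not carry over. Pictures are saved under pics/ and viewed, and the job is handed in when it is done.

```bash
mkdir -p pics
python3 - <<'E'
from station import manip
import cv2
print(manip.state())
for n in ("scene","side","wrist"):
    c=manip.calibration(n); print(n,c)
    cv2.imwrite(f"pics/{n}0.png",manip.get_image(n)[:,:,::-1])
E
```

```text
{'time_s': 0.0, 'joints': array([ 1.01400829e+00,  1.51001407e-01,  1.43801389e+00, -2.53731848e-05,
        1.55380575e+00, -1.34003435e-01]), 'qvel': array([ 1.95352143e-04,  2.52746747e-03,  1.07496497e-03, -5.20876640e-04,
        1.46494191e-03, -4.51137185e-06]), 'effort': array([-6.65233347e-04, -7.13087153e+01, -5.70847750e+01, -4.34054591e-04,
        9.59264464e-03,  1.23774012e-04]), 'tcp_pos': array([0.23582113, 0.52415072, 0.23067522]), 'orientation': array([-1.68415063,  1.56956767, -2.10693478]), 'contact_force': array([ 0.59204274, -0.30063521, -0.41137568]), 'wrist_torque': array([-0.03255519, -0.01298815, -0.05266099]), 'opening': 0.08548233124098224}
scene {'fx': 488.77747204247567, 'fy': 488.77747204247567, 'cx': 280.9106044282806, 'cy': 211.03779148704928, 'origin': array([ 1.40009823, -0.07784802,  1.47817041]), 'rotation': array([ 0.55228488, -0.01099019,  1.52690979])}
side {'fx': 404.68765326382544, 'fy': 404.68765326382544, 'cx': 281.7701581442098, 'cy': 209.86798163845035, 'origin': array([ 0.40926673, -0.70486967,  0.76290513]), 'rotation': array([ 0.82378735, -0.01797711, -0.23619794])}
wrist {'fx': 325.19226210127806, 'fy': 325.19226210127806, 'cx': 276.36446023966886, 'cy': 208.58056228740057, 'origin': array([0.16100763, 0.55821621, 0.37417817]), 'rotation': array([-0.32396322,  0.00153673,  1.1481705 ])}
```

View pics/scene0.png

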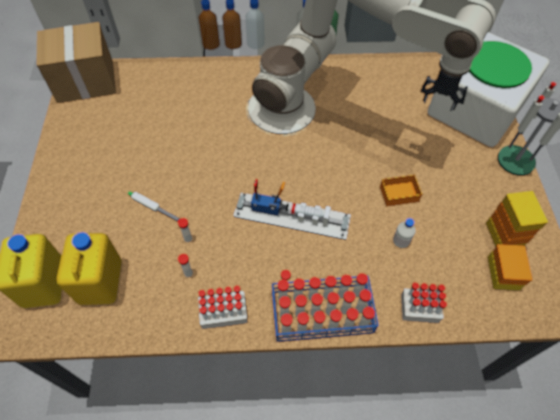

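View pics/side0.png

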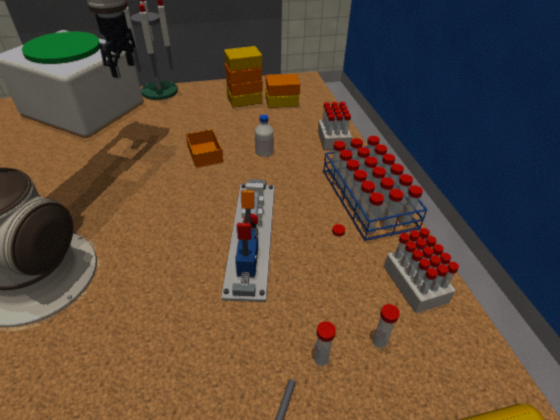

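View pics/wrist0.png

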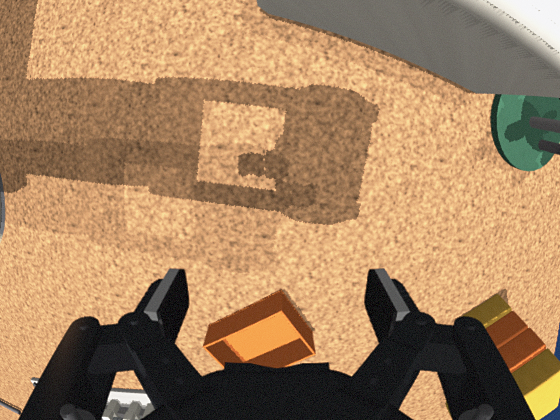

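The scene view shows the clamp from about (237,208) to (349,230), with red release at (256,186), orange trigger at (281,188) and the tube to the right. The side view shows the same clamp from (245,290) to (255,185). I'll zoom in for corners and paddles.

```bash
cat > h.py <<'E'
import numpy as np, cv2
from scipy.spatial.transform import Rotation as R
from station import manip
def ray(name,u,v,c=None):
    c=c or manip.calibration(name)
    x=(u-c['cx'])/c['fx']; y=(v-c['cy'])/c['fy']
    if name=='wrist':
        r=np.hypot(x,y); d=np.array([np.sin(r)*x/r,-np.sin(r)*y/r,-np.cos(r)])
    else: d=np.array([x,-y,-1.])
    return np.array(c['origin']), R.from_euler('xyz',c['rotation']).apply(d/np.linalg.norm(d))
def plane(name,u,v,z,c=None):
    o,d=ray(name,u,v,c); return o+d*(z-o[2])/d[2]
def tri(a,b):
    (o1,d1),(o2,d2)=a,b
    A=np.stack([d1,-d2],1); t=np.linalg.lstsq(A,o2-o1,rcond=None)[0]
    p,q=o1+t[0]*d1,o2+t[1]*d2; return (p+q)/2,np.linalg.norm(p-q)
def proj(name,P,c=None):
    c=c or manip.calibration(name)
    p=R.from_euler('xyz',c['rotation']).inv().apply(np.atleast_2d(P)-c['origin']); x,y,z=p[:,0],-p[:,1],-p[:,2]
    if name=='wrist':
        r=np.hypot(x,y); th=np.arctan2(r,z); s=th/r; return np.c_[c['cx']+c['fx']*x*s,c['cy']+c['fy']*y*s]
    return np.c_[c['cx']+c['fx']*x/z,c['cy']+c['fy']*y/z]
def crop(src,x0,y0,x1,y1,k,out):
    im=cv2.imread(src)[y0:y1,x0:x1]; cv2.imwrite(out,cv2.resize(im,None,fx=k,fy=k,interpolation=cv2.INTER_CUBIC))
E
python3 -c "
from h import *
crop('pics/scene0.png',225,170,365,245,5,'pics/sc.png'); crop('pics/side0.png',210,170,300,305,4,'pics/sd.png')"
```

```text
(no output)
```

View pics/sc.png

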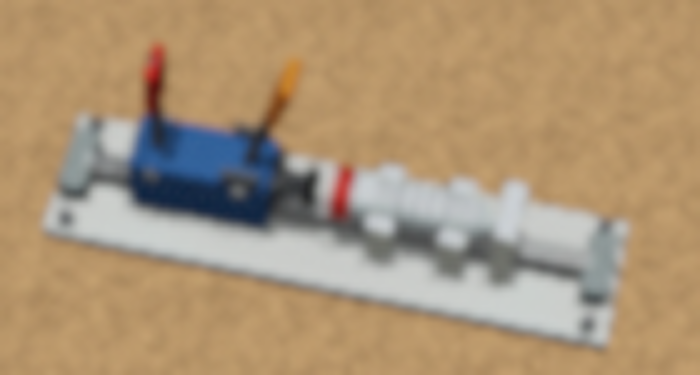

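View pics/sd.png

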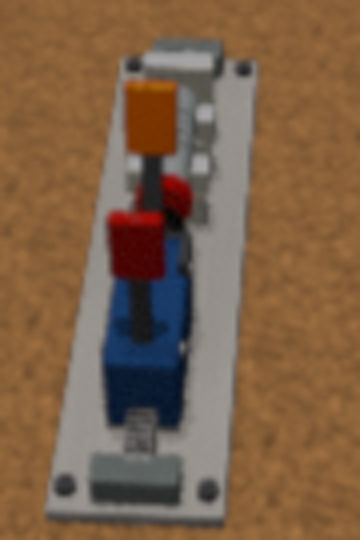

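Run:
```python
from h import *
f=lambda p,k,x0,y0:((p[0]+.5)/k-.5+x0,(p[1]+.5)/k-.5+y0)
S=[f(p,5,225,170) for p in [(45,233),(605,344),(628,220),(85,115)]]
D=[f(p,4,210,170) for p in [(222,520),(258,62),(122,60),(47,515)]]
W=[]
for s,d in zip(S,D):
    a=plane('scene',*s,.012);b=plane('side',*d,.012); t,e=tri(ray('scene',*s),ray('side',*d))
    print(a.round(4),b.round(4),t.round(4),round(e,4)); W.append([a,b])
W=np.array(W).mean(1)[:,:2]
print('len',np.linalg.norm(W[1]-W[0]),np.linalg.norm(W[2]-W[3]),'wid',np.linalg.norm(W[3]-W[0]),np.linalg.norm(W[2]-W[1]))
ax=(W[1]-W[0])+(W[2]-W[3]); yaw=np.arctan2(ax[1],ax[0]); ax/=np.linalg.norm(ax)
ctr=W.mean(0); org=ctr-.03*ax; print('yaw',yaw,'org',org)
# pads front centre top edges
tt=tri(ray('scene',*f((290,82),5,225,170)),ray('side',*f((152,118),4,210,170)))
rr=tri(ray('scene',*f((155,68),5,225,170)),ray('side',*f((137,245),4,210,170)))
for t in (tt,rr):
    p=t[0]; d=p[:2]-org; print(p.round(4),t[1].round(4),'clamp',d@ax,d@[-ax[1],ax[0]])
# head from clamp: predicted
print('nominal trigger pad at head0: x',-.075+.03+.1*np.sin(.25),' release',-.107)
```

```text
[ 0.5131 -0.1884  0.012 ] [ 0.5083 -0.1944  0.012 ] [ 0.5091 -0.1891  0.0047] 0.0007
[0.6158 0.1937 0.012 ] [0.6153 0.1888 0.012 ] [0.6154 0.1934 0.0091] 0.0023
[0.5177 0.2211 0.012 ] [0.5188 0.2121 0.012 ] [0.5178 0.2204 0.0077] 0.0053
[ 0.4149 -0.1603  0.012 ] [ 0.4151 -0.1698  0.012 ] [ 0.4131 -0.1623  0.0052] 0.0059
len 0.3966988196402272 0.39538282829408833 wid 0.09930642794304705 0.10056368329735316
yaw 1.3049688636869672 org [ 0.50698856 -0.01610066]
[ 0.5014 -0.0212  0.1637] 0.0111 clamp -0.006418310433798832 0.0040057496355091335
[ 0.4785 -0.1086  0.1532] 0.0088 clamp -0.09672352852363097 0.003149907771501467
nominal trigger pad at head0: x -0.020259604074547702  release -0.107
```

Run:
```python
from h import *
s=manip.state(); T=R.from_euler('xyz',s['orientation']); print(T.as_matrix().round(3))
c=manip.calibration('wrist'); print('cam in tool',T.inv().apply(c['origin']-s['tcp_pos']).round(3), (T.inv()*R.from_euler('xyz',c['rotation'])).as_matrix().round(2))
yaw=1.305; ax=np.array([np.cos(yaw),np.sin(yaw),0]); ay=np.array([-ax[1],ax[0],0])
for sg in (1,-1):
    x=np.array([0,0,-1.]); y=sg*ay; z=np.cross(x,y); 
    M=R.from_matrix(np.stack([x,y,z],1)); rv=(T.inv()*M).as_rotvec(); print(sg,'z axis·clampx',z@ax,'turn',rv.round(4))
    org=np.array([.507,-.016,0])
    tgt=org+ax*.05+[0,0,.26]; print('shift mm',(T.inv().apply(tgt-s['tcp_pos'])*1000).round(1),tgt)
```

```text
[[-0.     0.41   0.912]
 [-0.001  0.912 -0.41 ]
 [-1.    -0.001 -0.   ]]
cam in tool [-0.143  0.    -0.082] [[ 0.    0.32 -0.95]
 [ 1.   -0.    0.  ]
 [-0.   -0.95 -0.32]]
1 z axis·clampx 1.0 turn [-1.7278e+00 -9.0000e-04  5.0000e-04]
shift mm [ -28.9 -332.   461.1] [0.52013389 0.03224418 0.26      ]
-1 z axis·clampx -1.0 turn [1.4138e+00 5.0000e-04 8.0000e-04]
shift mm [ -28.9 -332.   461.1] [0.52013389 0.03224418 0.26      ]
```

```bash
python3 -m crank '[[[-29,-40,55],[0.17,0,0]],[[-29,-80,112],[0.34,0,0]],[[-29,-120,168],[0.52,0,0]],[[-29,-160,223],[0.7,0,0]],[[-29,-200,279],[0.88,0,0]],[[-29,-240,334],[1.06,0,0]],[[-29,-285,395],[1.24,0,0]],[[-29,-332,461],[1.414,0,0]]]' 0 80
```

```text
time_s: 1.15
tcp_pos: [0.4841, 0.0938, 0.2603]
orientation: [1.867, 1.571, 0.024]
contact_force: [1.1, 1.3, 0.3]
opening: 0.0003
```

```bash
cat > rel.py <<'E'
from h import *
import sys
# clamp frame: origin, yaw ; args: clamp x,y,z target mm
def go(x,y,z,org=(.507,-.016),yaw=1.305):
    s=manip.state(); T=R.from_euler('xyz',s['orientation'])
    ax=np.array([np.cos(yaw),np.sin(yaw),0]); ay=np.array([-ax[1],ax[0],0])
    M=R.from_matrix(np.stack([[0,0,-1.],-ay,-ax],1))
    tgt=np.array([*org,0])+(ax*x+ay*y)/1000+[0,0,z/1000]
    d=s['tcp_pos']-np.array([*org,0])
    print('now clamp',(np.array([d@ax,d@ay,d[2]])*1000).round(1))
    print('shift',(T.inv().apply(tgt-s['tcp_pos'])*1000).round(1),'turn',(T.inv()*M).as_rotvec().round(4))
if __name__=='__main__': go(*map(float,sys.argv[1:4]))
E
python3 rel.py 50 0 260
```

```text
now clamp [ 99.9  51.  260.3]
shift [ 0.3 51.3 49.6] turn [-0.0062 -0.0001 -0.0002]
```

```bash
python3 -m crank '[[[0,51,50],[-0.006,0,0]],[[0,51,50],[-0.006,0,0]],[[0,51,50],[-0.006,0,0]]]'
python3 rel.py 50 0 260
python3 - <<'E'
from h import *
import pickle
c=manip.calibration('wrist'); im=manip.get_image('wrist'); cv2.imwrite('pics/w1.png',im[:,:,::-1]); pickle.dump(c,open('w1.pkl','wb'))
E
```

```text
time_s: 1.52
tcp_pos: [0.5195, 0.0339, 0.2599]
orientation: [-1.494, 1.57, 2.957]
contact_force: [0.6, 0.9, 0.6]
opening: 0.0001
now clamp [ 51.5   1.  259.9]
shift [-0.1  1.   1.5] turn [0.0046 0.0001 0.0009]
```

View pics/w1.png

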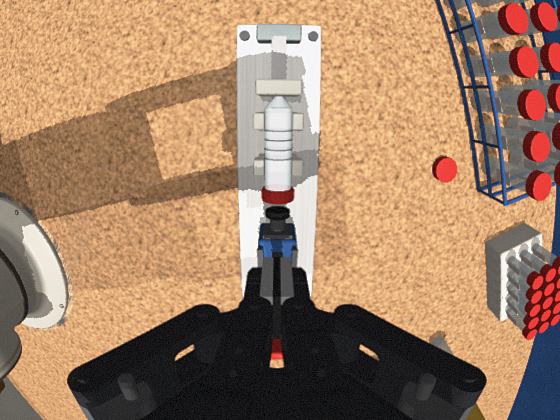

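```bash
python3 -c "
from h import *
crop('pics/w1.png',225,15,335,275,3,'pics/w1c.png')"
```

```text
(no output)
```

View pics/w1c.png

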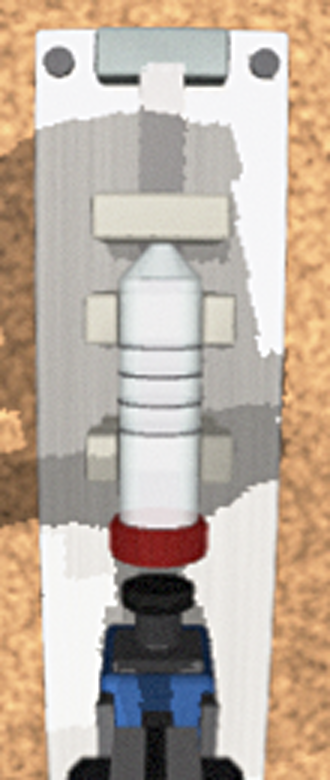

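Run:
```python
from h import *
import pickle
c=pickle.load(open('w1.pkl','rb'))
f=lambda p:((p[0]+.5)/3-.5+225,(p[1]+.5)/3-.5+15)
yaw=1.305;ax=np.array([np.cos(yaw),np.sin(yaw)]);ay=np.array([-ax[1],ax[0]]);o=np.array([.507,-.016])
for n,p,z in [('FL',(36,31),.012),('FR',(288,31),.012),('L700',(47,700),.012),('R700',(276,700),.012),('hexL',(59,62),.014),('hexR',(264,62),.014),('tubeL',(119,330),.056),('tubeR',(201,330),.056),('capinnerL',(112,518),.058),('capR',(207,518),.058),('capouter top',(158,567),.0735),('jaw front top',(158,577),.070),('jawL',(123,592),.056),('jawR',(195,592),.056)]:
    w=plane('wrist',*f(p),z,c)[:2]; d=w-o; print(n,w.round(4),'clamp mm',(d@ax*1000).round(1),(d@ay*1000).round(1))
```

```text
FL [0.5201 0.2191] clamp mm 230.3 49.2
FR [0.6159 0.1938] clamp mm 231.0 -50.0
L700 [ 0.4455 -0.055 ] clamp mm -53.8 49.1
R700 [ 0.5441 -0.0813] clamp mm -53.3 -52.9
hexL [0.5255 0.2033] clamp mm 216.4 39.8
hexR [0.6028 0.1828] clamp mm 217.0 -40.3
tubeL [0.5221 0.0944] clamp mm 110.5 14.5
tubeR [0.55  0.087] clamp mm 110.7 -14.5
capinnerL [0.5015 0.0291] clamp mm 42.0 17.2
capR [0.5351 0.0201] clamp mm 42.2 -17.6
capouter top [0.5141 0.0113] clamp mm 28.2 0.3
jaw front top [0.5129 0.0066] clamp mm 23.3 0.3
jawL [ 4.974e-01 -3.000e-04] clamp mm 12.7 13.4
jawR [ 0.5237 -0.0073] clamp mm 12.8 -13.8
```

```bash
python3 -m crank '[[[50,1,0],[0.004,0,0]],[[100,1,10],[0.004,0,0]],[[100,1,22],[0.004,0,0]],[[100,1,22],[0.004,0,0]]]'
python3 rel.py 30 0 160
python3 - <<'E'
from h import *
import pickle
print(manip.state()['contact_force'])
cv2.imwrite('pics/s2.png',manip.get_image('scene')[:,:,::-1]);cv2.imwrite('pics/d2.png',manip.get_image('side')[:,:,::-1])
a=cv2.imread('pics/s2.png')[160:250,225:365];b=cv2.imread('pics/d2.png')[150:300,200:300]
cv2.imwrite('pics/s2c.png',cv2.resize(a,None,fx=5,fy=5));cv2.imwrite('pics/d2c.png',cv2.resize(b,None,fx=4,fy=4))
E
```

```text
time_s: 2.08
tcp_pos: [0.5153, 0.0127, 0.1626]
orientation: [1.657, 1.569, -0.177]
contact_force: [-0.8, 0.8, -0.0]
opening: -0.0004
now clamp [ 29.8  -0.5 162.6]
shift [ 2.6 -0.5 -0.2] turn [ 0.0019 -0.0002 -0.0023]
[-0.76680522  0.7824762  -0.04098468]
```

View pics/s2c.png

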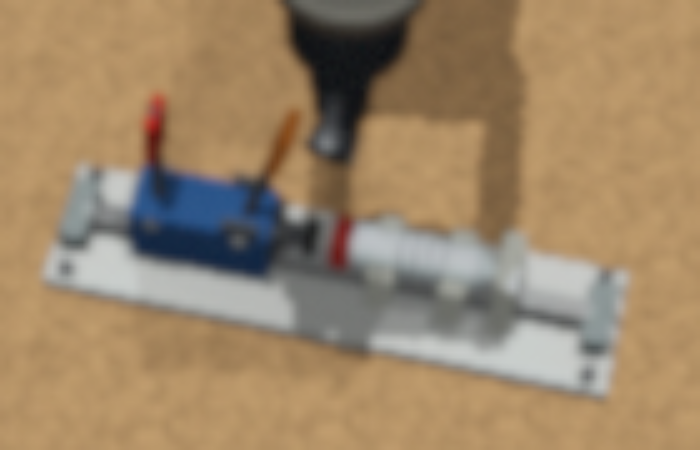

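View pics/d2c.png

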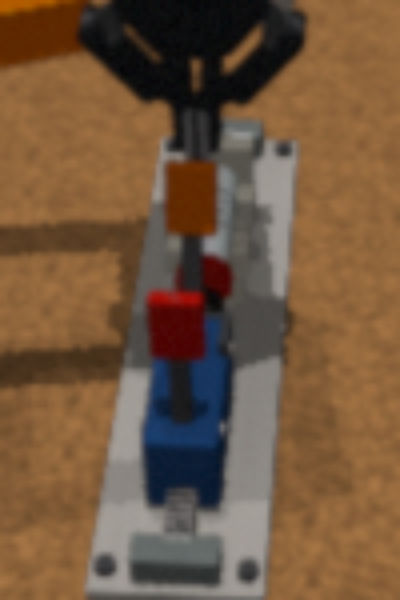

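The fingers stand just in front of the trigger, laterally aligned. I'll start the first pump slowly to calibrate the stroke.

```bash
python3 -m crank '[[[2,-0.5,8],[0,0,0]],[[2,-0.5,16],[0,0,0]],[[2,-0.5,24],[0,0,0]],[[2,-0.5,32],[0,0,0]],[[2,-0.5,40],[0,0,0]],[[2,-0.5,48],[0,0,0]],[[2,-0.5,56],[0,0,0]],[[2,-0.5,60],[0,0,0]]]'
python3 rel.py 30 0 160
```

```text
time_s: 3.18
tcp_pos: [0.4985, -0.0454, 0.1581]
orientation: [-2.198, 1.57, 2.251]
contact_force: [1.3, 3.5, -2.0]
opening: -0.0
now clamp [-30.6   0.5 158.1]
shift [ -1.9   0.6 -60.6] turn [ 0.0016 -0.0003  0.0004]
```

```bash
for i in 1; do python3 -m crank '[[[0,0,4],[0,0,0]],[[0,0,8],[0,0,0]],[[0,0,10],[0,0,0]]]'; done
python3 rel.py 30 0 160
```

```text
time_s: 3.55
tcp_pos: [0.496, -0.0548, 0.1582]
orientation: [-2.285, 1.57, 2.164]
contact_force: [1.8, 6.1, -1.6]
opening: -0.0003
now clamp [-40.3   0.4 158.2]
shift [ -1.8   0.5 -70.3] turn [ 0.0018 -0.0003  0.0004]
```

```bash
python3 -m crank '[[[0,0,3],[0,0,0]],[[0,0,4],[0,0,0]]]';python3 rel.py 30 0 160;  python3 -m crank '[[[0,0,2],[0,0,0]],[[0,0,3],[0,0,0]]]'
python3 rel.py 30 0 160
```

```text
time_s: 3.8
tcp_pos: [0.495, -0.0584, 0.1581]
orientation: [-2.654, 1.57, 1.795]
contact_force: [2.9, 9.2, -3.4]
opening: 0.0002
now clamp [-44.1   0.4 158.1]
shift [ -1.8   0.6 -74.1] turn [ 0.002  -0.0007  0.0004]
time_s: 4.05
tcp_pos: [0.4945, -0.0598, 0.158]
orientation: [-3.014, 1.567, 1.435]
contact_force: [7.5, 22.7, -5.3]
opening: -0.0001
now clamp [-45.5   0.5 158. ]
shift [ -1.7   0.7 -75.5] turn [ 0.0025 -0.0037  0.0005]
```

```bash
python3 -m crank '[[[-2,0,-30],[0,0,0]],[[-2,0,-60],[0,0,0]],[[-2,0,-79],[0,0,0]],[[-2,0,-79],[0,0,0]],[[-2,0,-79],[0,0,0]]]'
python3 rel.py 30 0 160
python3 - <<'E'
from h import *
import pickle
print(manip.state()['contact_force'])
c=manip.calibration('wrist'); im=manip.get_image('wrist'); cv2.imwrite('pics/w3.png',im[:,:,::-1]); pickle.dump(c,open('w3.pkl','wb'))
crop('pics/w3.png',200,100,360,420,2.5,'pics/w3c.png')
E
```

```text
time_s: 4.68
tcp_pos: [0.5148, 0.0141, 0.1602]
orientation: [-0.235, 1.57, -2.07]
contact_force: [0.4, -0.2, -0.2]
opening: 0.0003
now clamp [ 31.1   0.4 160.2]
shift [0.2 0.4 1.1] turn [0.0018 0.0006 0.0001]
[ 0.41921054 -0.21733309 -0.19311576]
```

View pics/w3.png

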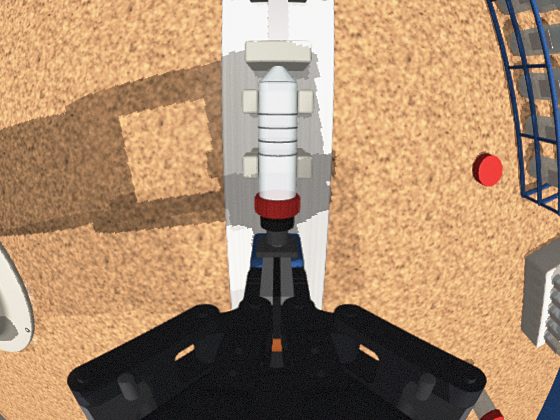

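Wrist view: the head has stepped forward; the jaw pad (row ~222) now sits against the cap's outer face (row ~218). Pump 2.

```bash
python3 -m crank '[[[0,0.3,10],[0,0,0]],[[0,0.3,20],[0,0,0]],[[0,0.3,30],[0,0,0]],[[0,0.3,40],[0,0,0]],[[0,0.3,50],[0,0,0]],[[0,0.3,58],[0,0,0]],[[0,0.3,63],[0,0,0]],[[0,0.3,65],[0,0,0]]]'
python3 rel.py 30 0 160;  python3 -m crank '[[[0,0,2],[0,0,0]],[[0,0,2.5],[0,0,0]]]';python3 rel.py 30 0 160
```

```text
time_s: 5.72
tcp_pos: [0.498, -0.0481, 0.1599]
orientation: [-2.543, 1.569, 1.905]
contact_force: [1.7, 8.6, -3.2]
opening: -0.0
now clamp [-33.3   0.3 159.9]
shift [ -0.    0.4 -63.3] turn [ 0.0017 -0.0011  0.0008]
time_s: 5.98
tcp_pos: [0.4974, -0.0502, 0.1599]
orientation: [-2.583, 1.569, 1.865]
contact_force: [1.8, 8.4, -1.6]
opening: -0.0004
now clamp [-35.6   0.3 159.9]
shift [  0.    0.4 -65.6] turn [ 0.0019 -0.0013  0.0008]
```

```bash
python3 -m crank '[[[0,0,1.2],[0,0,0]],[[0,0,1.2],[0,0,0]]]';python3 rel.py 37 0 160
```

```text
time_s: 6.22
tcp_pos: [0.4971, -0.0513, 0.1599]
orientation: [-2.593, 1.569, 1.856]
contact_force: [2.9, 9.2, -2.7]
opening: 0.0001
now clamp [-36.7   0.3 159.9]
shift [  0.    0.5 -73.7] turn [ 0.002  -0.0014  0.0009]
```

```bash
python3 -m crank '[[[0,0.3,-30],[0,0,0]],[[0,0.3,-60],[0,0,0]],[[0,0.3,-73.5],[0,0,0]],[[0,0.3,-73.5],[0,0,0]],[[0,0.3,-73.5],[0,0,0]]]'
python3 rel.py -26.5 0 160
python3 - <<'E'
from h import *
import pickle
print(manip.state()['contact_force'])
c=manip.calibration('wrist'); im=manip.get_image('wrist'); cv2.imwrite('pics/w4.png',im[:,:,::-1]); pickle.dump(c,open('w4.pkl','wb'))
a=cv2.imread('pics/w3.png')[180:300,220:340];b=im[180:300,220:340,::-1]
cv2.imwrite('pics/w4c.png',cv2.resize(np.hstack([a,b]),None,fx=3,fy=3))
E
```

```text
time_s: 6.85
tcp_pos: [0.5166, 0.0184, 0.1602]
orientation: [-0.224, 1.57, -2.059]
contact_force: [-0.1, -0.2, -0.0]
opening: -0.0
now clamp [ 35.7  -0.2 160.2]
shift [ 0.3 -0.3 62.2] turn [0.0014 0.0004 0.0001]
[-0.08579862 -0.19075501 -0.00835636]
```

View pics/w4c.png

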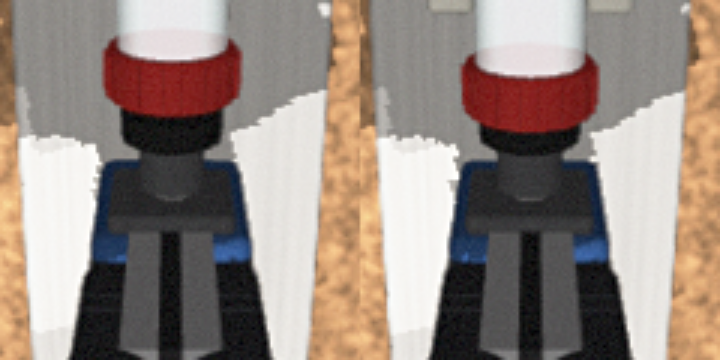

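Run:
```python
from h import *
import pickle
yaw=1.305;ax=np.array([np.cos(yaw),np.sin(yaw)]);o=np.array([.507,-.016])
for n,rows in (('w3',(40,117,162,215)),('w4',(48+0,132,162,214))):
    c=pickle.load(open(n+'.pkl','rb'))
    print(n,[round(float((plane('wrist',276.5,(r+.5)/3-.5+180,z,c)[:2]-o)@ax*1000),1) for r,z in zip((rows[0],rows[1],rows[2],rows[3]),(.0735,.0735,.074,.074))])
```

```text
w3 [47.9, 27.7, 15.6, 0.6]
w4 [50.4, 28.3, 20.3, 5.5]
```

```bash
python3 -m crank '[[[0,-0.3,10],[0,0,0]],[[0,-0.3,20],[0,0,0]],[[0,-0.3,30],[0,0,0]],[[0,-0.3,40],[0,0,0]],[[0,-0.3,50],[0,0,0]],[[0,-0.3,58],[0,0,0]],[[0,-0.3,63],[0,0,0]],[[0,-0.3,65],[0,0,0]]]'
python3 rel.py 30 0 160;  python3 -m crank '[[[0,0,1.5],[0,0,0]],[[0,0,1.5],[0,0,0]]]';python3 rel.py 30 0 160
```

```text
time_s: 7.9
tcp_pos: [0.4992, -0.0434, 0.1599]
orientation: [-2.595, 1.569, 1.854]
contact_force: [3.3, 8.9, -2.8]
opening: 0.0001
now clamp [-28.5   0.3 159.9]
shift [  0.    0.4 -58.5] turn [ 0.0016 -0.0013  0.0008]
time_s: 8.15
tcp_pos: [0.4989, -0.0447, 0.1599]
orientation: [-2.608, 1.569, 1.84]
contact_force: [2.9, 7.1, -3.2]
opening: -0.0001
now clamp [-29.8   0.3 159.9]
shift [  0.    0.4 -59.8] turn [ 0.0018 -0.0013  0.0008]
```

```bash
python3 -m crank '[[[0,0,1],[0,0,0]],[[0,0,1],[0,0,0]],[[0,0.3,-30],[0,0,0]],[[0,0.3,-60],[0,0,0]],[[0,0.3,-72.5],[0,0,0]],[[0,0.3,-72.5],[0,0,0]],[[0,0.3,-72.5],[0,0,0]]]'
python3 rel.py -20.5 0 160
python3 - <<'E'
from h import *
import pickle
print(manip.state()['contact_force'])
c=manip.calibration('wrist'); im=manip.get_image('wrist'); cv2.imwrite('pics/w5.png',im[:,:,::-1]); pickle.dump(c,open('w5.pkl','wb'))
a=cv2.imread('pics/w4.png')[180:300,220:340];b=im[180:300,220:340,::-1]
cv2.imwrite('pics/w5c.png',cv2.resize(np.hstack([a,b]),None,fx=3,fy=3))
E
```

```text
time_s: 9.02
tcp_pos: [0.5181, 0.0242, 0.1602]
orientation: [-0.306, 1.57, -2.141]
contact_force: [-0.6, 0.5, -0.4]
opening: 0.0
now clamp [ 41.7  -0.2 160.2]
shift [ 0.3 -0.3 62.2] turn [0.0014 0.0005 0.0002]
[-0.62686739  0.47199728 -0.44152495]
```

View pics/w5c.png

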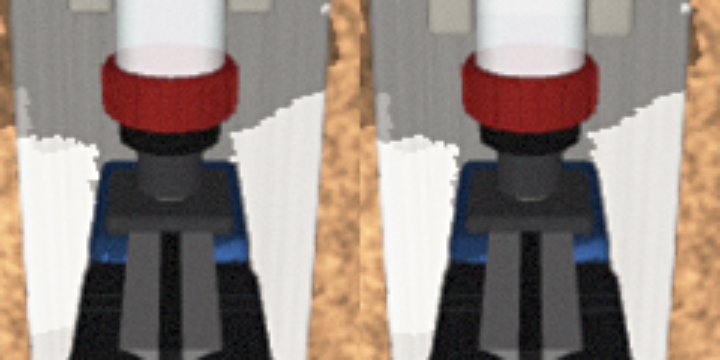

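Cap and head advanced together by 6 mm relative to the tube (cap looks the same, camera moved 6 mm). Pump 4.

```bash
python3 -m crank '[[[0,-0.3,10],[0,0,0]],[[0,-0.3,20],[0,0,0]],[[0,-0.3,30],[0,0,0]],[[0,-0.3,40],[0,0,0]],[[0,-0.3,50],[0,0,0]],[[0,-0.3,58],[0,0,0]],[[0,-0.3,63],[0,0,0]],[[0,-0.3,65],[0,0,0]]]'
python3 rel.py 30 0 160;  python3 -m crank '[[[0,0,1.5],[0,0,0]],[[0,0,1.5],[0,0,0]]]';python3 rel.py 30 0 160
```

```text
time_s: 10.07
tcp_pos: [0.5008, -0.0375, 0.1599]
orientation: [-2.65, 1.569, 1.798]
contact_force: [4.1, 10.6, -3.8]
opening: 0.0003
now clamp [-22.3   0.3 159.9]
shift [ -0.    0.4 -52.3] turn [ 0.0017 -0.0015  0.0008]
time_s: 10.32
tcp_pos: [0.5005, -0.0387, 0.1599]
orientation: [-2.69, 1.569, 1.758]
contact_force: [2.4, 10.5, -4.3]
opening: -0.0003
now clamp [-23.6   0.3 159.9]
shift [ -0.    0.4 -53.6] turn [ 0.0019 -0.0017  0.0008]
```

```bash
python3 -m crank '[[[0,0,1],[0,0,0]],[[0,0,1],[0,0,0]],[[0,0.3,-30],[0,0,0]],[[0,0.3,-60],[0,0,0]],[[0,0.3,-72.5],[0,0,0]],[[0,0.3,-72.5],[0,0,0]],[[0,0.3,-72.5],[0,0,0]]]'
python3 rel.py -20.5 0 160
python3 - <<'E'
from h import *
import pickle
print(manip.state()['contact_force'])
c=manip.calibration('wrist'); im=manip.get_image('wrist'); cv2.imwrite('pics/w6.png',im[:,:,::-1]); pickle.dump(c,open('w6.pkl','wb'))
a=cv2.imread('pics/w5.png')[180:300,220:340];b=im[180:300,220:340,::-1]
cv2.imwrite('pics/w6c.png',cv2.resize(np.hstack([a,b]),None,fx=3,fy=3))
E
```

```text
time_s: 11.2
tcp_pos: [0.5197, 0.03, 0.1603]
orientation: [-0.254, 1.57, -2.089]
contact_force: [0.1, -0.4, -0.8]
opening: -0.0
now clamp [ 47.7  -0.2 160.3]
shift [ 0.3 -0.3 68.2] turn [0.0014 0.0005 0.0001]
[ 0.09555725 -0.37173091 -0.81257372]
```

View pics/w6c.png

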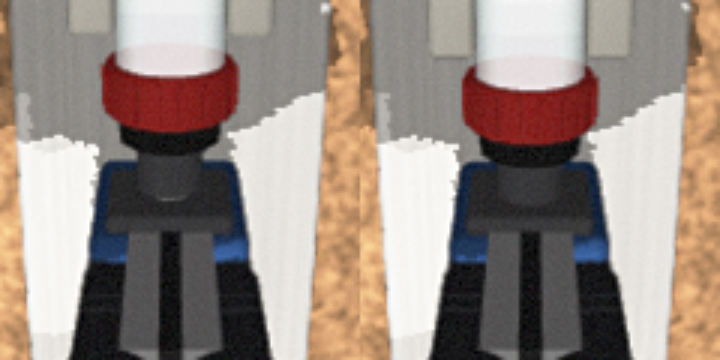

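Cap moved only ~2.3 mm this pump, i.e. cap home, pad compressed ~3.7 mm more: squeeze ≈ 20–22 N (image and push force agree). One more pump should give ≈ 37–39 N.

```bash
python3 -m crank '[[[0,-0.3,10],[0,0,0]],[[0,-0.3,20],[0,0,0]],[[0,-0.3,30],[0,0,0]],[[0,-0.3,40],[0,0,0]],[[0,-0.3,48],[0,0,0]],[[0,-0.3,54],[0,0,0]],[[0,-0.3,59],[0,0,0]],[[0,-0.3,62],[0,0,0]]]'
python3 rel.py 30 0 160;  python3 -m crank '[[[0,0,2],[0,0,0]],[[0,0,2],[0,0,0]]]';python3 rel.py 30 0 160
```

```text
time_s: 12.25
tcp_pos: [0.5033, -0.0284, 0.1598]
orientation: [-2.903, 1.568, 1.546]
contact_force: [5.5, 13.7, -4.9]
opening: 0.0001
now clamp [-12.9   0.3 159.8]
shift [ -0.1   0.4 -42.9] turn [ 0.0019 -0.0025  0.0006]
time_s: 12.5
tcp_pos: [0.5027, -0.0302, 0.1598]
orientation: [-2.793, 1.568, 1.656]
contact_force: [4.8, 14.0, -6.0]
opening: 0.0
now clamp [-14.8   0.4 159.8]
shift [ -0.1   0.5 -44.8] turn [ 0.002  -0.0024  0.0009]
```

```bash
python3 -m crank '[[[0,0,1.5],[0,0,0]],[[0,0,2.5],[0,0,0]],[[0,0,2.5],[0,0,0]]]';python3 rel.py 30 0 160
```

```text
time_s: 12.88
tcp_pos: [0.5021, -0.0324, 0.1597]
orientation: [-2.751, 1.568, 1.698]
contact_force: [5.0, 14.2, -4.8]
opening: 0.0
now clamp [-17.1   0.4 159.7]
shift [ -0.1   0.5 -47.1] turn [ 0.0021 -0.0026  0.0011]
```

```bash
python3 -m crank '[[[0,0,1],[0,0,0]],[[0,0,1],[0,0,0]],[[0,0.3,-30],[0,0,0]],[[0,0.3,-60],[0,0,0]],[[0,0.3,-71],[0,0,0]],[[0,0.3,-71],[0,0,0]],[[0,0.3,-71],[0,0,0]],[[0,0.3,-71],[0,0,0]]]'
python3 rel.py -20.5 0 160
python3 - <<'E'
from h import *
import pickle
print(manip.state()['contact_force'])
c=manip.calibration('wrist'); im=manip.get_image('wrist'); cv2.imwrite('pics/w7.png',im[:,:,::-1]); pickle.dump(c,open('w7.pkl','wb'))
a=cv2.imread('pics/w6.png')[180:300,220:340];b=im[180:300,220:340,::-1]
cv2.imwrite('pics/w7c.png',cv2.resize(np.hstack([a,b]),None,fx=3,fy=3))
E
```

```text
time_s: 13.88
tcp_pos: [0.5209, 0.0344, 0.1603]
orientation: [0.048, 1.571, -1.787]
contact_force: [0.7, -0.4, -0.5]
opening: 0.0002
now clamp [ 52.2  -0.2 160.3]
shift [ 0.4 -0.3 72.7] turn [ 0.0009  0.0002 -0.    ]
[ 0.71402115 -0.37461769 -0.52071354]
```

View pics/w7c.png

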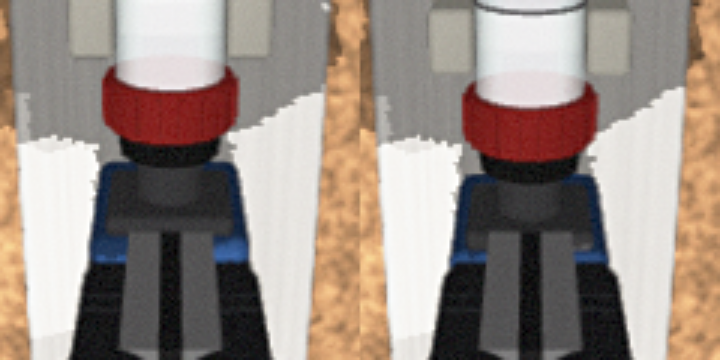

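```bash
python3 - <<'E'
from h import *
import pickle
yaw=1.305;ax=np.array([np.cos(yaw),np.sin(yaw)]);o=np.array([.507,-.016])
for n,rows in (('w3',(117,162)),('w4',(132,162)),('w5',(132,162)),('w6',(144,163)),('w7',(161,177))):
    c=pickle.load(open(n+'.pkl','rb'))
    print(n,[round(float((plane('wrist',276.5,(r+.5)/3-.5+180,z,c)[:2]-o)@ax*1000),1) for r,z in zip(rows,(.0735,.074))])
E
python3 - <<'E'
from h import *
im=manip.get_image('scene'); cv2.imwrite('pics/s8.png',im[:,:,::-1])
crop('pics/s8.png',225,160,365,250,5,'pics/s8c.png')
E
```

```text
w3 [27.7, 15.6]
w4 [28.3, 20.3]
w5 [34.3, 26.2]
w6 [37.0, 31.9]
w7 [36.9, 32.6]
```

View pics/s8c.png

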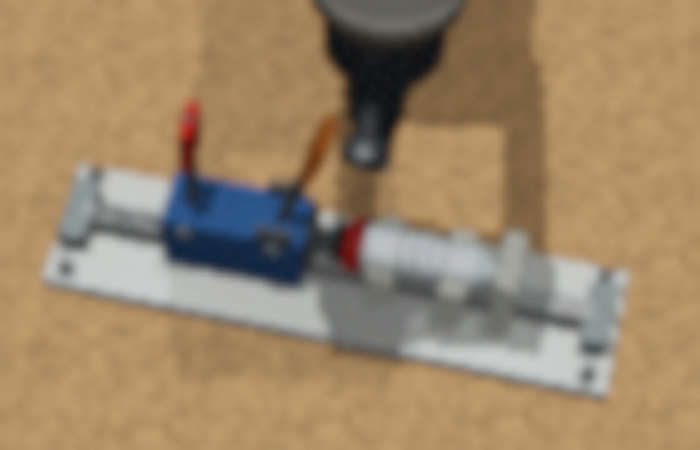

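The head front reads 32.6 mm vs 31.9 before: this last step was not held (the push reached ~35 N squeeze but the pawl slipped back). I'll repeat the stroke and go closer to the hard stop.

```bash
python3 -m crank '[[[0,-0.3,12],[0,0,0]],[[0,-0.3,24],[0,0,0]],[[0,-0.3,36],[0,0,0]],[[0,-0.3,46],[0,0,0]],[[0,-0.3,54],[0,0,0]],[[0,-0.3,60],[0,0,0]],[[0,-0.3,65],[0,0,0]],[[0,-0.3,68],[0,0,0]]]'
python3 rel.py 30 0 160;  python3 -m crank '[[[0,0,2],[0,0,0]],[[0,0,2.5],[0,0,0]],[[0,0,2.5],[0,0,0]]]';python3 rel.py 30 0 160
```

```text
time_s: 14.98
tcp_pos: [0.5029, -0.0298, 0.1598]
orientation: [-2.842, 1.568, 1.606]
contact_force: [4.6, 14.8, -6.3]
opening: -0.0
now clamp [-14.4   0.3 159.8]
shift [ -0.1   0.4 -44.4] turn [ 0.0018 -0.0025  0.0008]
time_s: 15.35
tcp_pos: [0.5022, -0.032, 0.1598]
orientation: [-2.81, 1.568, 1.639]
contact_force: [4.8, 15.1, -5.3]
opening: 0.0
now clamp [-16.7   0.4 159.8]
shift [ -0.1   0.5 -46.7] turn [ 0.0021 -0.0026  0.0009]
```

```bash
python3 -m crank '[[[0,0,1],[0,0,0]],[[0,0,2],[0,0,0]],[[0,0,2],[0,0,0]]]';python3 rel.py 30 0 160;  python3 -m crank '[[[0,0,1],[0,0,0]],[[0,0,1],[0,0,0]]]';python3 rel.py 30 0 160
```

```text
time_s: 15.72
tcp_pos: [0.5017, -0.0339, 0.1598]
orientation: [-2.769, 1.568, 1.68]
contact_force: [3.9, 14.9, -3.8]
opening: -0.0002
now clamp [-18.7   0.4 159.8]
shift [ -0.1   0.5 -48.7] turn [ 0.0021 -0.0026  0.001 ]
time_s: 15.98
tcp_pos: [0.5014, -0.0349, 0.1598]
orientation: [-2.751, 1.568, 1.698]
contact_force: [3.2, 14.1, -4.3]
opening: 0.0002
now clamp [-19.7   0.4 159.8]
shift [ -0.1   0.5 -49.7] turn [ 0.0021 -0.0025  0.001 ]
```

```bash
python3 -m crank '[[[0,0,1],[0,0,0]],[[0,0,1],[0,0,0]]]';python3 rel.py 30 0 160;  python3 -m crank '[[[0,0,0.7],[0,0,0]],[[0,0,0.7],[0,0,0]]]';python3 rel.py 30 0 160
```

```text
time_s: 16.23
tcp_pos: [0.5012, -0.0358, 0.1598]
orientation: [-2.773, 1.568, 1.676]
contact_force: [5.2, 14.8, -5.8]
opening: 0.0002
now clamp [-20.6   0.4 159.8]
shift [ -0.1   0.5 -50.6] turn [ 0.0021 -0.0027  0.001 ]
time_s: 16.48
tcp_pos: [0.501, -0.0364, 0.1599]
orientation: [-2.805, 1.568, 1.644]
contact_force: [3.7, 14.1, -3.8]
opening: 0.0002
now clamp [-21.3   0.4 159.9]
shift [ -0.    0.5 -51.3] turn [ 0.0021 -0.0027  0.0009]
```

```bash
python3 -m crank '[[[0,0,0.8],[0,0,0]],[[0,0,0.8],[0,0,0]]]';python3 rel.py 30 0 160;  python3 -m crank '[[[0,0,0.7],[0,0,0]],[[0,0,0.7],[0,0,0]]]';python3 rel.py 30 0 160
```

```text
time_s: 16.73
tcp_pos: [0.5008, -0.0371, 0.1598]
orientation: [-2.806, 1.568, 1.643]
contact_force: [4.5, 15.1, -4.8]
opening: -0.0001
now clamp [-22.    0.4 159.8]
shift [ -0.    0.5 -52. ] turn [ 0.0021 -0.0028  0.001 ]
time_s: 16.98
tcp_pos: [0.5006, -0.0378, 0.1599]
orientation: [-2.802, 1.568, 1.647]
contact_force: [5.4, 16.0, -4.2]
opening: -0.0
now clamp [-22.7   0.5 159.9]
shift [  0.    0.6 -52.7] turn [ 0.0021 -0.0028  0.001 ]
```

Run:
```python
from h import *
import pickle
c=manip.calibration('wrist'); im=manip.get_image('wrist'); cv2.imwrite('pics/w8.png',im[:,:,::-1]); pickle.dump(c,open('w8.pkl','wb'))
print(manip.state()['contact_force'])
crop('pics/w8.png',200,20,360,320,2,'pics/w8c.png')
im=manip.get_image('scene'); cv2.imwrite('pics/s9.png',im[:,:,::-1])
crop('pics/s9.png',225,160,365,250,5,'pics/s9c.png')
```

```text
[ 4.57631859 15.65063509 -4.45920574]
```

View pics/w8c.png

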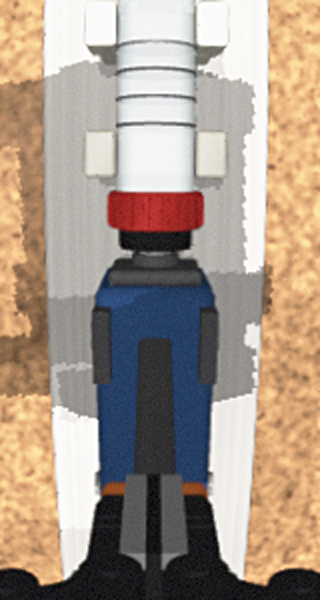

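View pics/s9c.png

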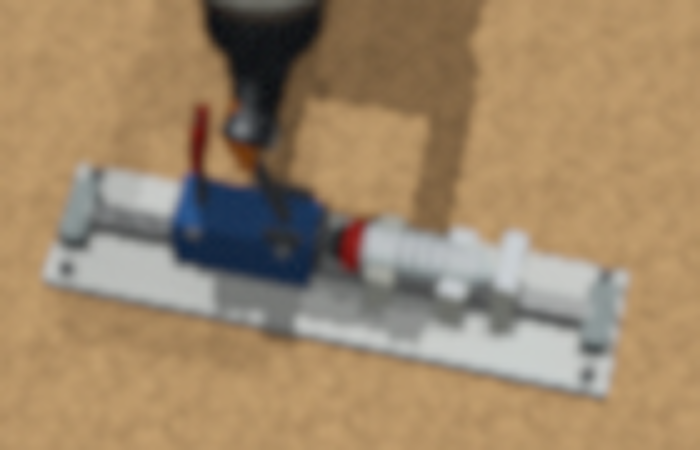

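```bash
python3 - <<'E'
from h import *
import pickle
yaw=1.305;ax=np.array([np.cos(yaw),np.sin(yaw)]);o=np.array([.507,-.016])
c=pickle.load(open('w8.pkl','rb'))
for n,r,z in (('cap outer',231,.0735),('plate front',261,.074),('plate back',285,.074),('blue front',284,.074),('capinner',192,.0735)):
    print(n,round(float((plane('wrist',276.5,(r+.5)/2-.5+20,z,c)[:2]-o)@ax*1000),1))
E
python3 -m crank '[[[0,0,0.7],[0,0,0]],[[0,0,0.7],[0,0,0]]]';python3 rel.py 30 0 160
```

```text
cap outer 36.8
plate front 26.1
plate back 17.5
blue front 17.8
capinner 50.7
time_s: 17.32
tcp_pos: [0.5004, -0.0383, 0.1598]
orientation: [-2.822, 1.567, 1.627]
contact_force: [4.1, 17.4, -4.9]
opening: 0.0
now clamp [-23.2   0.5 159.8]
shift [ -0.    0.6 -53.2] turn [ 0.0022 -0.0032  0.0011]
```

```bash
python3 -m crank '[[[0,0,0.4],[0,0,0]],[[0,0.3,-30],[0,0,0]],[[0,0.3,-60],[0,0,0]],[[0,0.3,-76],[0,0,0]],[[0,0.3,-76],[0,0,0]],[[0,0.3,-76],[0,0,0]]]'
python3 rel.py -20.5 0 160
python3 - <<'E'
from h import *
import pickle
print(manip.state()['contact_force'])
c=manip.calibration('wrist'); im=manip.get_image('wrist'); cv2.imwrite('pics/w9.png',im[:,:,::-1]); pickle.dump(c,open('w9.pkl','wb'))
a=cv2.imread('pics/w7.png')[180:300,220:340];b=im[180:300,220:340,::-1]
cv2.imwrite('pics/w9c.png',cv2.resize(np.hstack([a,b]),None,fx=3,fy=3))
E
```

```text
time_s: 18.08
tcp_pos: [0.5205, 0.033, 0.1602]
orientation: [-0.347, 1.57, -2.182]
contact_force: [-0.7, -0.0, -0.7]
opening: 0.0001
now clamp [ 50.8  -0.2 160.2]
shift [ 0.2 -0.3 71.3] turn [0.0016 0.0005 0.0002]
[-0.72487188 -0.00996918 -0.69572124]
```

View pics/w9c.png

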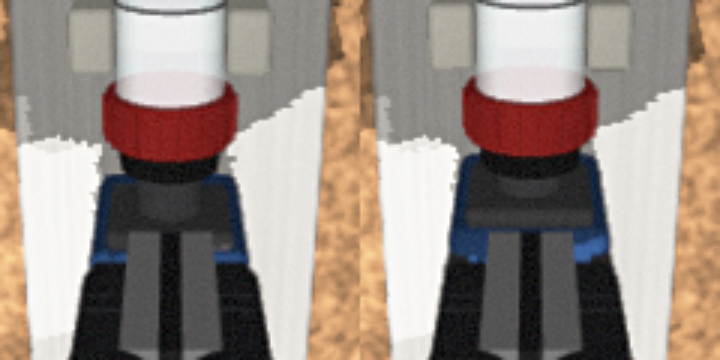

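The step is now held: the head front is visibly closer to the cap, squeeze ≈ 37 N by the push force. Next, lift over the trigger to between the levers.

```bash
python3 -m crank '[[[-50,0,0],[0,0,0]],[[-75,0,10],[0,0,0]],[[-75,0,50],[0,0,0]],[[-75,0,73],[0,0,0]],[[-75,0,73],[0,0,0]]]'
python3 rel.py -22 0 235
python3 - <<'E'
from h import *
im=manip.get_image('scene'); cv2.imwrite('pics/s10.png',im[:,:,::-1]); im=manip.get_image('side'); cv2.imwrite('pics/d10.png',im[:,:,::-1])
crop('pics/s10.png',225,160,365,250,5,'pics/s10c.png');crop('pics/d10.png',200,150,300,300,4,'pics/d10c.png')
E
```

```text
time_s: 18.75
tcp_pos: [0.5012, -0.0385, 0.2355]
orientation: [0.594, 1.57, -1.243]
contact_force: [-0.0, -0.3, 1.1]
opening: -0.0002
now clamp [-23.2  -0.3 235.5]
shift [ 0.5 -0.3 -1.2] turn [-0.001   0.0004 -0.0003]
```

View pics/s10c.png

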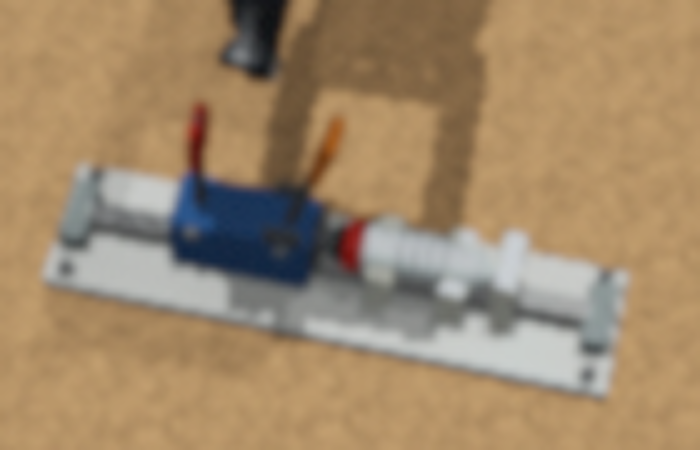

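View pics/d10c.png

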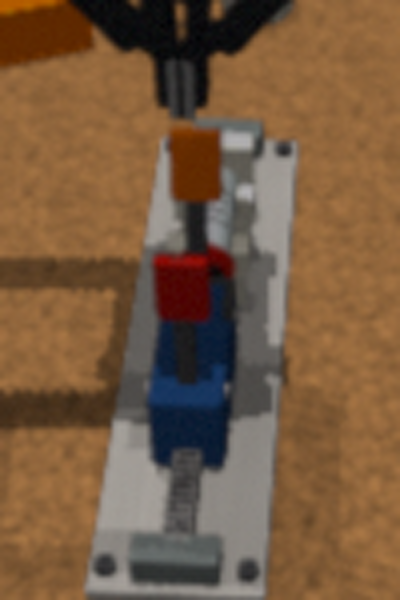

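Run:
```python
from h import *
f=lambda p,k,x0,y0:((p[0]+.5)/k-.5+x0,(p[1]+.5)/k-.5+y0)
yaw=1.305;ax=np.array([np.cos(yaw),np.sin(yaw),0]);ay=np.array([-ax[1],ax[0],0]);o=np.array([.507,-.016,0])
for n,s,d,z in (('rel',(199,125),(183,288),.151),('trig',(327,140),(195,165),.162),('tip',(250,72),(181,112),.236)):
    t,e=tri(ray('scene',*f(s,5,225,160)),ray('side',*f(d,4,200,150))); w=t-o
    v=plane('scene',*f(s,5,225,160),z)-o
    print(n,(np.array([w@ax,w@ay,w[2],e])*1000).round(1),(v@ax*1000).round(1))
```

```text
rel [-67.6   3.6 152.6  10.7] -66.5
trig [ 18.9   3.5 165.5   8.5] 19.6
tip [-29.   -0.3 237.9   1.6] -29.5
```

```bash
python3 -m crank '[[[30,0,0],[0,0,0]],[[60,0,0],[0,0,0]],[[87,0,0],[0,0,0]],[[87,0,0],[0,0,0]]]'
python3 rel.py -45 0 148; python3 -m crank '[[[0,0,8],[0,0,0]],[[0,0,16],[0,0,0]],[[0,0,22],[0,0,0]],[[0,0,26],[0,0,0]],[[0,0,30],[0,0,0]]]'; python3 rel.py -45 0 148
```

```text
time_s: 19.35
tcp_pos: [0.5009, -0.0359, 0.1468]
orientation: [-1.526, 1.568, 2.923]
contact_force: [-0.2, -0.2, -0.0]
opening: -0.0002
now clamp [-20.8   0.7 146.8]
shift [-1.2  0.6 24.2] turn [0.0025 0.0002 0.0032]
time_s: 19.98
tcp_pos: [0.4938, -0.0659, 0.1485]
orientation: [1.683, 1.571, -0.152]
contact_force: [0.4, 1.7, 0.8]
opening: 0.0001
now clamp [-51.7  -0.4 148.5]
shift [ 0.5 -0.4 -6.7] turn [ 0.0016 -0.     -0.0002]
```

```bash
python3 -m crank '[[[0,-0.4,4],[0,0,0]],[[0,-0.4,8],[0,0,0]],[[0,-0.4,12],[0,0,0]],[[0,-0.4,16],[0,0,0]],[[0,-0.4,20],[0,0,0]],[[0,-0.4,24],[0,0,0]],[[0,-0.4,28],[0,0,0]],[[0,-0.4,32],[0,0,0]]]'; python3 rel.py -45 0 148;python3 -m crank '[[[0,0,4],[0,0,0]],[[0,0,8],[0,0,0]],[[0,0,12],[0,0,0]],[[0,0,16],[0,0,0]]]'; python3 rel.py -45 0 148
```

```text
time_s: 20.98
tcp_pos: [0.485, -0.0967, 0.1483]
orientation: [-0.62, 1.571, -2.454]
contact_force: [-0.1, 0.3, -0.1]
opening: 0.0001
now clamp [-83.7   0.  148.3]
shift [  0.3   0.1 -38.7] turn [0.0018 0.0001 0.0001]
time_s: 21.48
tcp_pos: [0.4809, -0.1119, 0.1483]
orientation: [-2.917, 1.57, 1.532]
contact_force: [1.9, 4.0, -0.5]
opening: 0.0002
now clamp [-99.4   0.  148.3]
shift [  0.3   0.1 -54.4] turn [ 0.0019 -0.0004  0.0001]
```

```bash
python3 -m crank '[[[0,0,4],[0,0,0]],[[0,0,8],[0,0,0]],[[0,0,12],[0,0,0]],[[0,0,16],[0,0,0]]]'; python3 rel.py -45 0 148;python3 -m crank '[[[0,0,2],[0,0,0]],[[0,0,4],[0,0,0]]]'; python3 rel.py -45 0 148
```

```text
time_s: 21.98
tcp_pos: [0.4766, -0.1276, 0.1483]
orientation: [-1.053, 1.571, -2.888]
contact_force: [-0.5, 4.8, -1.0]
opening: 0.0001
now clamp [-115.6    0.   148.3]
shift [  0.3   0.1 -70.6] turn [0.0018 0.0001 0.0001]
time_s: 22.22
tcp_pos: [0.4756, -0.1313, 0.1483]
orientation: [-0.623, 1.571, -2.458]
contact_force: [0.3, 4.7, -0.6]
opening: 0.0002
now clamp [-119.5   -0.   148.3]
shift [  0.3   0.1 -74.5] turn [0.0018 0.0001 0.0001]
```

```bash
python3 -m crank '[[[0,0,1],[0,0,0]],[[0,0,2],[0,0,0]]]'; python3 -m crank '[[[0,0,1],[0,0,0]],[[0,0,1.5],[0,0,0]]]'; python3 rel.py -45 0 148
python3 - <<'E'
from h import *
im=manip.get_image('scene'); cv2.imwrite('pics/s11.png',im[:,:,::-1])
crop('pics/s11.png',225,160,365,250,5,'pics/s11c.png')
E
```

```text
time_s: 22.48
tcp_pos: [0.4751, -0.1332, 0.1483]
orientation: [-0.83, 1.571, -2.665]
contact_force: [0.9, 4.8, -0.0]
opening: 0.0002
time_s: 22.72
tcp_pos: [0.4747, -0.1344, 0.1482]
orientation: [-2.516, 1.57, 1.933]
contact_force: [1.4, 6.9, -2.1]
opening: -0.0
now clamp [-122.7    0.   148.2]
shift [  0.2   0.2 -77.7] turn [ 0.0019 -0.0003  0.0002]
```

View pics/s11c.png

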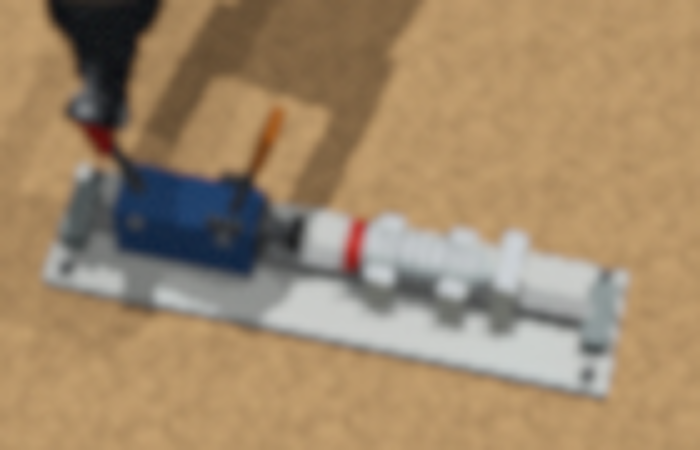

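The head is near the rear stop (rear bracket at (80,210) in the crop, head rear ~(115,225)). Creep on until the force rises.

```bash
python3 -m crank '[[[0,0,1],[0,0,0]],[[0,0,1],[0,0,0]]]'; python3 -m crank '[[[0,0,1],[0,0,0]],[[0,0,1],[0,0,0]]]'; python3 rel.py -45 0 148
```

```text
time_s: 23.02
tcp_pos: [0.4745, -0.1351, 0.1482]
orientation: [-2.861, 1.57, 1.588]
contact_force: [2.6, 8.7, -2.2]
opening: 0.0003
time_s: 23.28
tcp_pos: [0.4743, -0.1358, 0.1481]
orientation: [-2.942, 1.569, 1.506]
contact_force: [3.2, 11.0, -2.3]
opening: 0.0002
now clamp [-124.2    0.   148.1]
shift [  0.2   0.2 -79.2] turn [ 0.0021 -0.0014  0.0003]
```

```bash
python3 -m crank '[[[0,0,1],[0,0,0]],[[0,0,1],[0,0,0]],[[0,0,1],[0,0,0]],[[0,0,1],[0,0,0]]]'; python3 rel.py -45 0 148
python3 - <<'E'
from h import *
im=manip.get_image('side'); cv2.imwrite('pics/d12.png',im[:,:,::-1])
crop('pics/d12.png',200,150,300,300,4,'pics/d12c.png')
E
```

```text
time_s: 23.78
tcp_pos: [0.4742, -0.1365, 0.1481]
orientation: [-2.98, 1.569, 1.469]
contact_force: [2.8, 13.4, -3.2]
opening: -0.0002
now clamp [-124.9    0.   148.1]
shift [  0.2   0.2 -79.9] turn [ 0.0022 -0.0019  0.0003]
```

View pics/d12c.png

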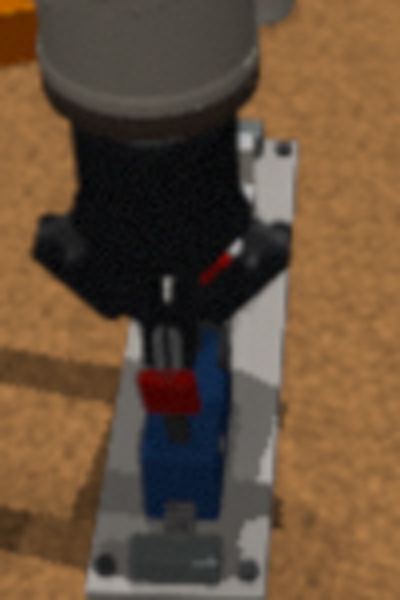

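```bash
python3 -m crank '[[[0,0,1],[0,0,0]],[[0,0,2],[0,0,0]],[[0,0,2],[0,0,0]]]'; python3 rel.py -45 0 148
python3 - <<'E'
from h import *
im=manip.get_image('scene'); cv2.imwrite('pics/s12.png',im[:,:,::-1])
a=cv2.imread('pics/s11.png')[185:225,230:300];b=im[185:225,230:300,::-1]
cv2.imwrite('pics/s12c.png',cv2.resize(np.vstack([a,b]),None,fx=8,fy=7,interpolation=cv2.INTER_CUBIC))
E
```

```text
time_s: 24.2
tcp_pos: [0.4737, -0.1379, 0.148]
orientation: [-2.996, 1.568, 1.453]
contact_force: [5.4, 18.3, -3.5]
opening: 0.0001
now clamp [-1.264e+02  1.000e-01  1.480e+02]
shift [  0.2   0.3 -81.4] turn [ 0.0023 -0.003   0.0004]
```

View pics/s12c.png

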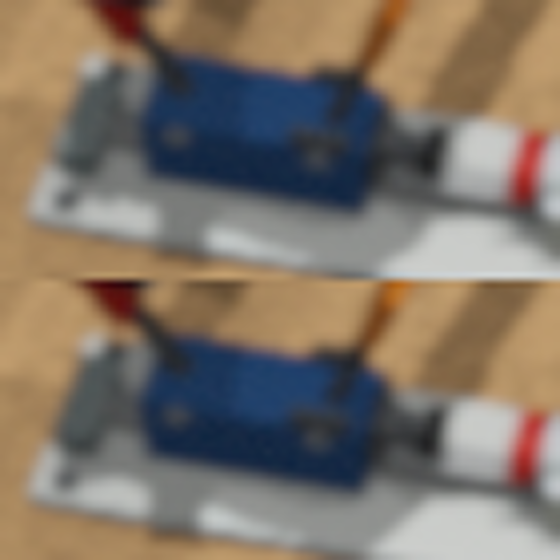

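The head did not move between these pushes: it is on the rear stop. Let go gently, then lift out.

```bash
python3 -m crank '[[[0,0,-6],[0,0,0]],[[0,0,-16],[0,0,0]],[[0,0,-30],[0,0,0]],[[0,0,-55],[0,0,0]],[[0,0,-55],[0,0,0]],[[-50,0,-55],[0,0,0]],[[-100,0,-55],[0,0,0]],[[-120,0,-55],[0,0,0]]]'; python3 rel.py 40 80 320
```

```text
time_s: 25.25
tcp_pos: [0.4883, -0.0867, 0.2713]
orientation: [1.36, 1.567, -0.475]
contact_force: [-0.4, 0.8, 0.3]
opening: 0.0
now clamp [-73.2  -0.5 271.3]
shift [ -49.1  -80.2 -113.3] turn [ 0.0017  0.0008 -0.0036]
```

```bash
python3 -m crank '[[[-40,0,-50],[0,0,0]],[[-60,0,-100],[0,0,0]],[[-60,0,-130],[0,0,0]],[[-60,0,-130],[0,0,0]],[[-60,0,-130],[0,0,0]]]'; python3 rel.py 40 80 320;python3 - <<'E'
from h import *
print(manip.state()['contact_force'])
for n in ('scene','side','wrist'): cv2.imwrite(f'pics/{n}13.png',manip.get_image(n)[:,:,::-1])
a=cv2.imread('pics/scene13.png')[165:245,225:365]; b=cv2.imread('pics/side13.png')[150:300,200:300]
cv2.imwrite('pics/a13.png',cv2.resize(a,None,fx=5,fy=5,interpolation=cv2.INTER_CUBIC));cv2.imwrite('pics/b13.png',cv2.resize(b,None,fx=4,fy=4))
E
```

```text
time_s: 25.88
tcp_pos: [0.5216, 0.0387, 0.3281]
orientation: [-0.46, 1.57, -2.295]
contact_force: [-0.2, 0.3, 1.0]
opening: 0.0
now clamp [5.660e+01 3.000e-01 3.281e+02]
shift [  8.1 -79.8  16.5] turn [0.0018 0.0006 0.0003]
[-0.15190473  0.26882258  0.98660915]
```

View pics/a13.png

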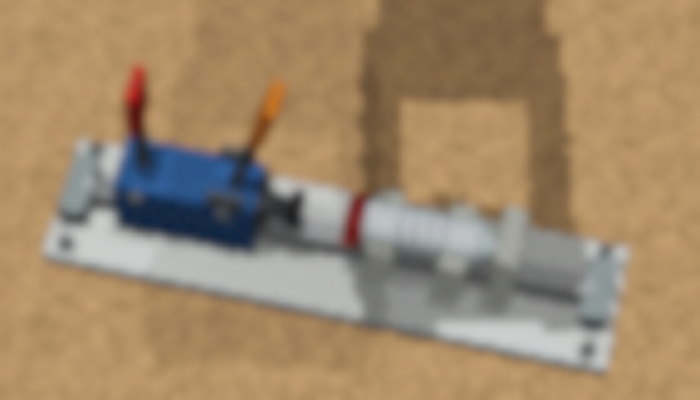

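View pics/b13.png

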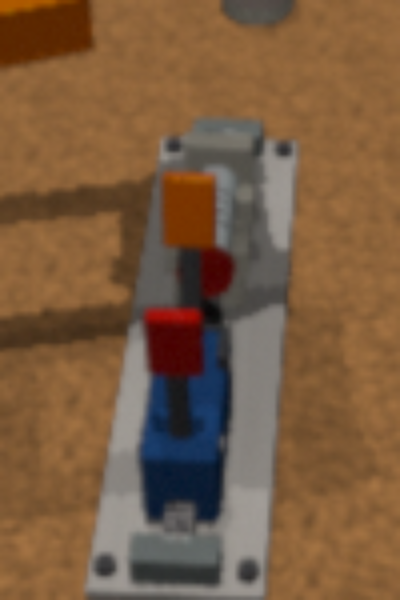

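View pics/wrist13.png

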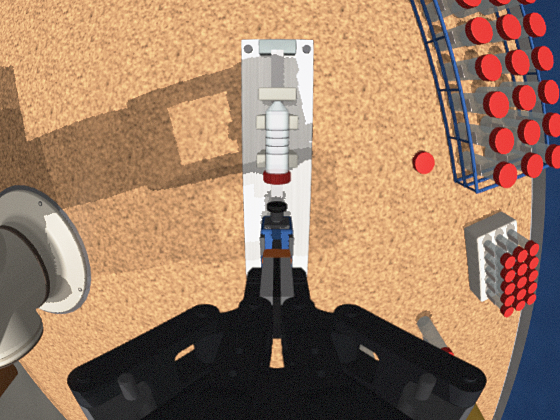

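Run:
```python
from h import *
f=lambda p,k,x0,y0:((p[0]+.5)/k-.5+x0,(p[1]+.5)/k-.5+y0)
yaw=1.305;ax=np.array([np.cos(yaw),np.sin(yaw),0]);ay=np.array([-ax[1],ax[0],0]);o=np.array([.507,-.016,0])
for n,s,d in (('rel',(135,92),(174,342)),('trig',(267,107),(189,210))):
    t,e=tri(ray('scene',*f(s,5,225,165)),ray('side',*f(d,4,200,150))); w=t-o
    print(n,(np.array([w@ax,w@ay,w[2],e])*1000).round(1))
# head top blue: side rear bottom/top corners
for n,p,z in (('headrear top L',(143,456),.074),('headrear top R',(221,462),.074)):
    w=plane('side',*f(p,4,200,150),z)-o; print(n,(w@ax*1000).round(1),(w@ay*1000).round(1))
c=manip.calibration('wrist')
for n,r,z in (('cap outer',183.5,.0735),('jaw front',201,.070)):
    w=plane('wrist',276.5,r,z,c)-o; print(n,(w@ax*1000).round(1))
```

```text
rel [-109.7    2.5  152.7    6.5]
trig [-20.3   2.5 165.    6.3]
headrear top L -124.1 19.2
headrear top R -126.4 -23.7
cap outer 37.8
jaw front 13.6
```

All agree: head rear at −125 mm (head ≈ 0), levers upright and at rest, cap outer face ≈ 37 mm (home). Handing in.

```bash
python3 -c "
from station import manip
print(manip.finish_job(), manip.state()['time_s'])"
```

```text
the job is handed in; nothing more can be done
the job is handed in; nothing more can be done
```

The cap is pressed fully home and was squeezed at about 37 N. The clamp head is back at its rear stop, and I handed the job in at about 26 s of robot time.

- **Pumping:** It took six trigger strokes, and five steps held. Stroke 5 reached a push of about 15 N, but the ratchet did not hold the step. I repeated it up to the hard stop, and the wrist picture showed that step held. I estimated the squeeze from the push of about 15–16 N at the trigger. The plunger compression in the pictures agreed, at roughly 37–39 N.
- **Force limits:** The highest push on the clamp was about 25 N, when I found the trigger's hard stop on the first pump. The limit is 30 N.
- **Release:** I pushed the release lever and slid the head back until the force rose to about 19 N at the rear stop. The head did not move any further there, so I let go and lifted clear.

**Last checks:**
- **Head:** its rear edge measured −124 to −126 mm, against −125 mm at the stop.
- **Release lever:** it is upright, with the paddle centre at −110 mm as expected.
- **Trigger:** the two-camera fix put the paddle at −20 mm against about −25 mm expected. The picture shows it at its rest lean, and I think the difference is measurement error.
- **Cap:** its outer face is at about 37–38 mm and started near 28 mm, so it moved about 9 mm. The jaw is more than 20 mm clear of it.
- **Arm:** it is clear of everything, with about 1 N showing on the force sensor, which is its noise level.
- **Other things on the bench:** I went nowhere near them and saw no sign that they had moved, but I did not measure their positions at the end.

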